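# Fit the citrus reamer in the juicer's collet

### The job

Draw the citrus reamer out of its wooden tunnel, set its steel shank fully home in the loose collet of the juicer drive, then swing the lever of the collet nut over until the nut is tight and the collet grips the shank. The tunnel leaves only the shank to pull by, so put the reamer down on the bench, let go, and take it again by its square barrel. Let go at the end, and leave the other things on the bench where they are.

Things in the scene. Friction and masses are not known exactly. Their poses are not given: they have to be found in the camera images.
- reamer: wooden citrus reamer, 165 mm long, 0.16 kg, lying level, shank out of the tunnel. Origin: on its axis at mid barrel, 20 mm above the bench as it lies; it balances near there. Along its x: steel shank, diameter 16 mm, x = 25 to 80 mm (last 4 mm tapered to 11); square barrel 40 x 40 mm, x = -25 to 25; ribbed cone head, 40 mm across at most, x = -25 to -85
- shank_tip (a point): tip of the reamer's shank, on its axis (reamer x = +80 mm); same axes as the reamer
- tunnel: wooden storage tunnel fixed to the bench, without a floor, 130 long x 84 wide x 62 mm high; inside 60 wide x 50 high x 120 mm deep, far end closed. At the start it covers barrel and head of the reamer. Origin under its middle on the bench; its own -x points out of its open mouth, which lies at x = -65 mm
- drive: white juicer drive unit fixed to the bench: housing 110 x 110 x 138 mm high with a horizontal collet on its front. Origin on the bench, 85 mm behind the collet mouth and straight below its axis; own -x points out of the mouth, +x into the bore, z up. The housing front is at x = -35 mm; collet nose and nut (56 mm across) stand out to x = -85 mm
- collet_mouth (a point): centre of the collet mouth in the front face of the nut, on the bore axis, 90 mm above the bench; axes as the drive (+x into the bore). Three jaws begin 3 mm inside: opening 20.4 mm across at nut 0, 4.4 mm less per rad. The bore ends 50 mm behind the mouth: with the shank home its tip is there and the barrel is 5 mm short of the nut
- nut (a joint): collet nut, rad about the drive +x. 0 = loose, lever 70 degrees from upright towards the drive +y; grows as the lever swings over the top towards -y (clockwise seen from in front). Starts at 0 to 0.2. With the shank in, the jaws touch it at 1.0 and press beyond; tight from 1.3; stop at 1.57. Stays where left; needs 3 to 5 N at the knob
- nut_knob (a point): middle of the grip knob at the end of the nut's lever: a plain black cylinder 20 mm diameter, 32 mm long, parallel to the collet's axis, 70 mm from that axis and 2 mm in front of the mouth plane; moves with the nut
- oil_bottle: dark green glass oil bottle, 61 x 61 x 268 mm, standing; bystander, origin at the centre of its underside
- mug: white mug with a dark band, 81 x 116 x 94 mm, standing; bystander, origin at the centre of its underside
- tea_box: black tea carton, 64 x 142 x 75 mm; bystander, origin at the centre of its underside
- lemon: yellow lemon, 78 x 55 x 56 mm; bystander, origin at the centre of its underside
- tuna_tin: flat round tin, 86 mm across, 40 mm high; bystander, origin at the centre of its underside
- onion: red onion, 64 x 67 x 71 mm; bystander, origin at the centre of its underside
- tomato_tin: round food tin, 75 mm across, 110 mm high; bystander, origin at the centre of its underside

How it is judged:
By the outcome, as a careful person would: the job done as asked, in the order asked, and still so for the second after the job is handed in, with the robot touching nothing.
It also fails if it takes over 67 s, if anything falls off the work surface, if the arm or the gripper's body presses on something with over 40 N, if the wrist force passes 120 N, or if a joint passes its speed limit or range.

### The arm

A 6-joint arm with a two-finger parallel gripper is mounted at the origin on a cart in front of the work surface, level with it; the furniture and walls round the work are solid. World frame = base frame: x ahead of the robot, y to its left, z up, the work surface at z = 0. Lengths are in m, angles in rad, forces in N, time in s.
With the tool pointing down it reaches from about 0.375 to 0.975 m from the base axis. Payload 3.8 kg.
Tool frame: the origin (TCP) lies at the very end of the fingers, on their centre line; the grasp point (between the pads) lies 19 mm behind it (bot.grasp_offset is the distance from the TCP to the grasp point, in m); z points along the fingers, y is the line along which they close (so a half turn about z gives the same grasp; the last joint's range is limited). The gripper opens to 85 mm and grips with 20 to 120 N. Pads are 22 mm wide; open, the fingers measure 114 mm over their backs; the gripper's body (76 mm by 85 mm) begins 54 mm behind the grasp point. The pads swing forward as they close: fully open they stand 13 mm farther back than shut.
Start: joints at [-1.17, 0.264, 1.604, -0, 1.274, -0.037], TCP at [0.286, -0.611, 0.231] pointing down, gripper open.
Joint ranges: [-2.63, 2.63], [-0.94, 2.18], [0.31, 2.57], [-1.31, 4.45], [0, 2.66], [-2.55, 2.55]. Speed limits (rad/s): [2.57, 2.57, 3.14, 3.14, 3.14, 3.14].

### API

Orientations are given as a rotation vector (axis times angle).
In Python, from bench import bot, cams gives the robot as it stands. Calls block until the motion is done:
- bot.move_ptp(position, orientation): joint-space move of the TCP to a pose.
- bot.servo_line(position, rotation=None, v=0.15): straight line of the TCP; rotation=None keeps the orientation; v is the mean speed in m/s.
- bot.set_joints(angles): joint-space move.
- bot.command_gripper(opening): opening from 0.0 (shut) to 1.0 (fully open); the grip force is fixed at half the most; returns when the fingers have stopped.
- bot.sleep(seconds).
- bot.solve_ik(position, orientation): joint angles nearest the present ones, or None.
- cams.capture(name): name is "scene" or "side" or "wrist"; returns a dict with "pixels" (384x512x3 uint8, red, green, blue), "intrinsics" (3x3 intrinsics, pixels), "cam_to_world" (4x4, takes a point from camera to world coordinates); the wrist camera has in their place "hand_eye" (4x4, takes a point from camera to tool coordinates, whose origin is the TCP and whose axes are the flange's). Camera axes: x right, y up, looking along -z (the intrinsics and any distortion apply to the point x, -y, -z); pixel columns grow to the right and rows downward; lengths in m; the calibration is good to about 2 mm. The wrist camera is an equidistant fisheye: a pixel r from the principal point sees the ray r / f radians off the axis. A picture is of the moment at which its call begins: read the wrist's pose just before it. There is no depth.
A pose or a line that the arm cannot do raises bot.IKError and nothing moves.
- bot.finish_job(): hands the job in; it is judged then, once.
Readings, each from a call of its own:
- bot.read_t(): time.
- bot.read_q(): joint angles.
- bot.read_qvel(): joint speeds.
- bot.read_joint_torque(): joint torques, N m.
- bot.read_tcp_pos(): TCP position.
- bot.read_tcp_rot(): TCP orientation.
- bot.read_wrist_force(): force on the tool from outside, world axes, zero at the start.
- bot.read_ft_torque(): the same for the moment, N m.
- bot.read_grip_width(): opening from 0.0 (shut) to 1.0 (fully open).
- bot.read_finger_force(): force on a finger pad.
Only numpy, scipy, OpenCV 4.12 (cv2) and the standard library are available. Lean on these libraries where they do the work, as an engineer would, in place of code of your own. Each camera call takes 0.05 s, during which the arm holds its last target. There are 200 camera calls.

## Working session

There is one attempt and no reset: what is moved stays moved. The work goes in short steps, each a Python script; the robot and the scene stay as the last script left them, time stands still between calls to the robot, and variables do not carry over. Pictures are saved under pics/ and viewed, at most 10 in all, crops included, and the job is handed in when it is done.

```bash
ls; mkdir -p pics; python3 - <<'E'
from bench import bot,cams
import cv2,numpy as np
for n in ["scene","side"]:
    c=cams.capture(n); np.savez(f"pics/{n}0.npz",**c)
    cv2.imwrite(f"pics/{n}0.png",cv2.resize(c["pixels"][:,:,::-1],(800,600),interpolation=cv2.INTER_CUBIC))
    print(n,c["intrinsics"].tolist(),np.round(c["cam_to_world"],3).tolist(),c.keys())
print(bot.read_t(),bot.read_grip_width(),bot.grasp_offset,bot.read_tcp_rot())
E
```

```text
pics
scene [[398.360302572833, 0.0, 260.52419766399953], [0.0, 398.360302572833, 187.58648822573542], [0.0, 0.0, 1.0]] [[-0.603, 0.362, -0.71, -0.319], [-0.797, -0.246, 0.552, 0.623], [0.025, 0.899, 0.437, 0.607], [0.0, 0.0, 0.0, 1.0]] dict_keys(['pixels', 'intrinsics', 'cam_to_world'])
side [[430.0830419100982, 0.0, 254.23677498589825], [0.0, 430.0830419100982, 195.94204704448913], [0.0, 0.0, 1.0]] [[0.467, 0.429, -0.773, -0.687], [-0.884, 0.235, -0.404, -0.67], [0.009, 0.872, 0.489, 0.855], [0.0, 0.0, 0.0, 1.0]] dict_keys(['pixels', 'intrinsics', 'cam_to_world'])
0.1 1.0031809252126145 0.0187 [-3.06463920e+00 -6.81731045e-01  5.71719583e-04]
```

View pics/scene0.png

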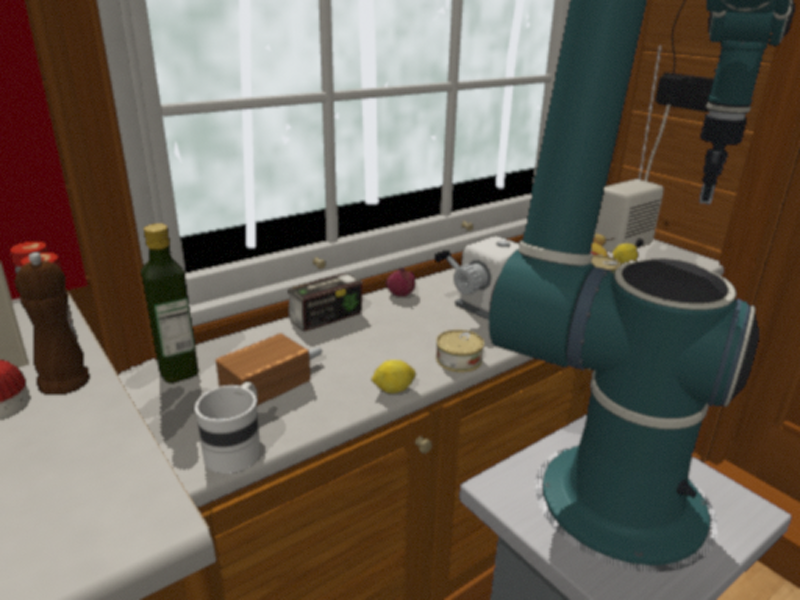

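View pics/side0.png

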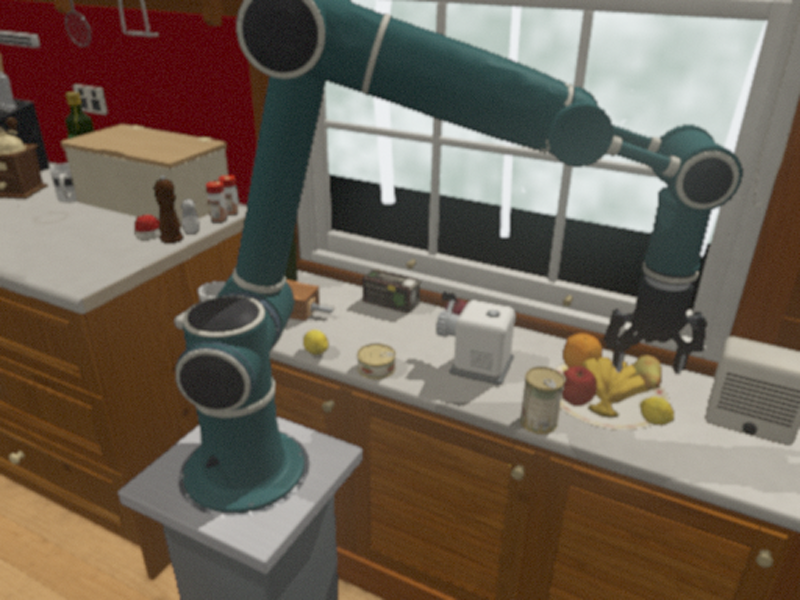

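```bash
cat > h.py <<'E'
from bench import bot,cams
import cv2,numpy as np
from scipy.spatial.transform import Rotation as R
def look(name,fn,crop=None,scale=1.5625):
    p=np.array(bot.read_tcp_pos());r=np.array(bot.read_tcp_rot())
    c=cams.capture(name)
    if name=="wrist":
        T=np.eye(4);T[:3,:3]=R.from_rotvec(r).as_matrix();T[:3,3]=p
        M=T@c["hand_eye"]
    else: M=c["cam_to_world"]
    np.savez(f"pics/{fn}.npz",pixels=c["pixels"],K=c["intrinsics"],M=M,fish=name=="wrist")
    im=c["pixels"][:,:,::-1]
    if crop: im=im[crop[1]:crop[3],crop[0]:crop[2]]
    cv2.imwrite(f"pics/{fn}.png",cv2.resize(im,None,fx=scale,fy=scale,interpolation=cv2.INTER_CUBIC))
def ray(fn,u,v):
    d=np.load(f"pics/{fn}.npz");K=d["K"] ;M=d["M"]
    x=(u-K[0,2])/K[0,0];y=(v-K[1,2])/K[1,1]
    if d["fish"]:
        t=np.hypot(x,y);s=np.sin(t)/max(t,1e-9);w=np.array([x*s,-y*s,-np.cos(t)])
    else: w=np.array([x,-y,-1])
    w=M[:3,:3]@w
    return M[:3,3],w/np.linalg.norm(w)
def onz(fn,u,v,z):
    o,w=ray(fn,u,v);return o+w*(z-o[2])/w[2]
def tri(*obs):
    A=np.zeros((3,3));b=np.zeros(3)
    for fn,u,v in obs:
        o,w=ray(fn,u,v);P=np.eye(3)-np.outer(w,w);A+=P;b+=P@o
    x=np.linalg.solve(A,b)
    return x,[np.linalg.norm(np.cross(x-ray(*q)[0],ray(*q)[1])) for q in obs]
def project(fn,P):
    d=np.load(f"pics/{fn}.npz");K=d["K"];M=d["M"]
    q=(np.asarray(P)-M[:3,3])@M[:3,:3];q=q*[1,-1,-1]
    if d["fish"]:
        r=np.hypot(q[0],q[1]);t=np.arctan2(r,q[2]);xy=q[:2]/max(r,1e-9)*t
    else: xy=q[:2]/q[2]
    return xy*K[0,0]+[K[0,2],K[1,2]]
E
python3 - <<'E'
from h import *
for n in["scene","side"]:
    d=np.load(f"pics/{n}0.npz");np.savez(f"pics/{n}0.npz",pixels=d["pixels"],K=d["intrinsics"],M=d["cam_to_world"],fish=False)
s=1/1.5625
f=lambda u,v,z:print(np.round(onz("scene0",u*s,v*s,z),3))
g=lambda u,v,z:print(np.round(onz("side0",u*s,v*s,z),3))
f(320,352,.02);f(467,277,.09);f(308,340,.062);f(281,402,0);f(221,390,0)
g(330,312,.02);g(442,322,.09)
print("bystanders: bottle,mug,tea,lemon,tuna,onion")
for u,v in [(178,370),(230,455),(327,318),(394,385),(460,362),(401,292)]: f(u,v,0)
c=cams.capture("wrist");print(c["intrinsics"],np.round(c["hand_eye"],3))
E
```

```text
[0.53  0.158 0.02 ]
[ 0.512 -0.174  0.09 ]
[0.515 0.188 0.062]
[0.459 0.272 0.   ]
[0.547 0.337 0.   ]
[0.527 0.153 0.02 ]
[ 0.507 -0.16   0.09 ]
bystanders: bottle,mug,tea,lemon,tuna,onion
[0.647 0.375 0.   ]
[0.386 0.389 0.   ]
[0.666 0.063 0.   ]
[0.393 0.093 0.   ]
[ 0.383 -0.049  0.   ]
[ 0.679 -0.135  0.   ]
[[297.31863964   0.         253.12361416]
 [  0.         297.31863964 189.48149354]
 [  0.           0.           1.        ]] [[ 0.001  0.962  0.273  0.068]
 [ 1.    -0.001  0.001  0.   ]
 [ 0.001  0.273 -0.962 -0.144]
 [ 0.     0.     0.     1.   ]]
```

```bash
python3 - <<'E'
from h import *
D=lambda yaw:(R.from_euler("z",yaw)*R.from_matrix(np.array([[0,1,0],[1,0,0],[0,0,-1.]]))).as_rotvec() # yaw0: tool x=+Y, closing +X
bot.move_ptp([0.48,-0.06,0.32],D(0)); print(bot.read_q())
look("wrist","w1",None,1.5625)
bot.move_ptp([0.50,0.10,0.27],D(0)); print(bot.read_q(),bot.read_t())
look("wrist","w2",None,1.5625)
E
```

```text
[-1.77035375e-01 -1.48099957e-01  1.87723860e+00 -2.91596799e-04
  1.41265137e+00 -1.75858797e-01]
[ 1.47802046e-01 -7.43209964e-02  1.90072198e+00 -1.15483050e-03
  1.31525723e+00  1.47601341e-01] 3.0333
```

View pics/w1.png

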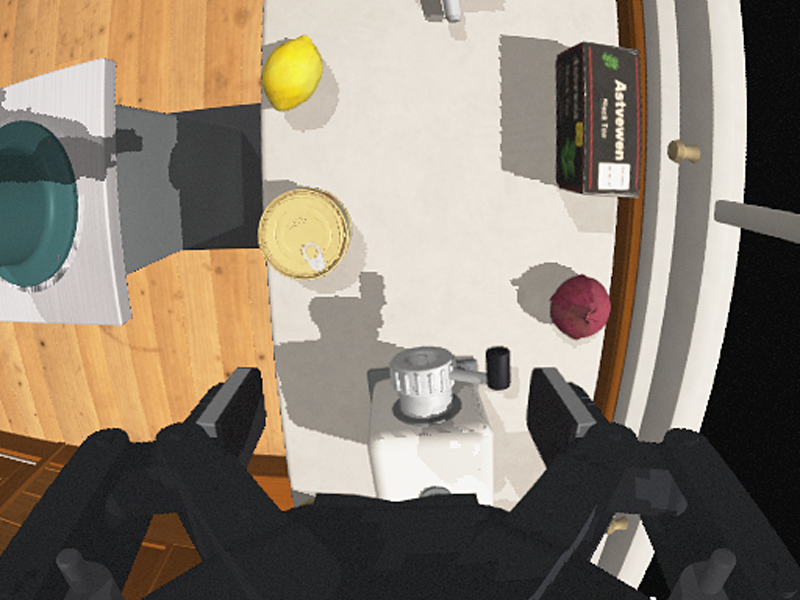

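View pics/w2.png

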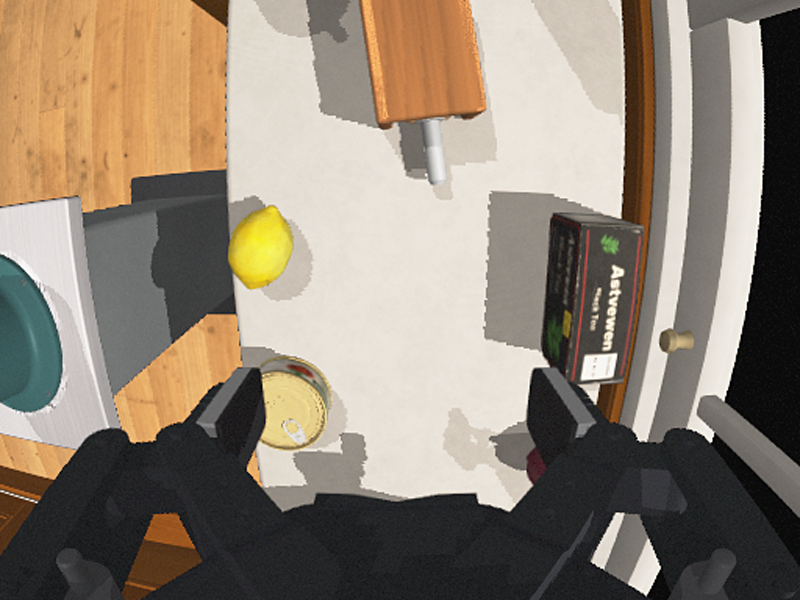

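```bash
cat >> h.py <<'E'
B=R.from_matrix(np.array([[0,1,0],[1,0,0],[0,0,-1.]])) # tool x=+Y, closing +X, pointing down
def ori(yaw=0,tilt=0,roll=0): # tilt>0 about X: fingers swing toward -Y ; roll>0 about Y: fingers swing towards +X (roll<0)
    return (R.from_euler("z",yaw)*R.from_euler("y",roll)*R.from_euler("x",-tilt)*B)
HE=np.array([0.068,0,-0.144])
def camgo(pos,o): bot.move_ptp(list(np.array(pos)-o.apply(HE)),o.as_rotvec())
E
python3 - <<'E'
from h import *
s=1/1.5625
for u,v,z in [(430,183,.02),(445,183,.02),(424,122,.02),(440,122,.02),(378,124,.062),(487,110,.062)]:
    print(np.round(onz("w2",u*s,v*s,z),4))
for u,v,z in [(391,370,.09),(455,370,.09),(497,348,.12),(498,388,.12)]: print(np.round(onz("w1",u*s,v*s,z),4))
camgo([.52,.16,.24],ori()); look("wrist","w3",(100,30,420,270),2.5)
camgo([.51,.02,.20],ori(tilt=np.radians(35))); look("wrist","w4",(100,30,420,270),2.5)
camgo([.51,-.10,.32],ori()); look("wrist","w5",(100,30,420,270),2.5)
print(bot.read_t(),bot.read_q())
E
```

```text
[0.5282 0.1552 0.02  ]
[0.5409 0.1555 0.02  ]
[0.5229 0.2071 0.02  ]
[0.5363 0.2074 0.02  ]
[0.4861 0.2013 0.062 ]
[0.568  0.2139 0.062 ]
[ 0.4751 -0.1656  0.09  ]
[ 0.5319 -0.1659  0.09  ]
[ 0.5614 -0.1329  0.12  ]
[ 0.5652 -0.1695  0.12  ]
5.625 [-3.63134400e-01  4.60352796e-02  1.96118814e+00 -4.82745596e-04
  1.13665205e+00 -3.63480483e-01]
```

```bash
python3 - <<'E'
from h import *
a=project("w3",[.533,.19,.02]);b=project("w5",[.52,-.16,.09]);print(a,b)
ims=[]
for f,c in(("w3",a),("w5",b)):
    x,y=int(c[0])-67,int(c[1])-100; x=max(x,0);y=max(y,0)
    im=np.load(f"pics/{f}.npz")["pixels"][y:y+200,x:x+133,::-1];print(f,x,y,im.shape)
    ims.append(cv2.resize(im,(399,600),interpolation=cv2.INTER_CUBIC))
cv2.imwrite("pics/m35.png",np.hstack(ims))
E
```

```text
[269.84858145  67.72238339] [267.48699117 184.84824012]
w3 202 0 (200, 133, 3)
w5 200 84 (200, 133, 3)
```

View pics/w4.png

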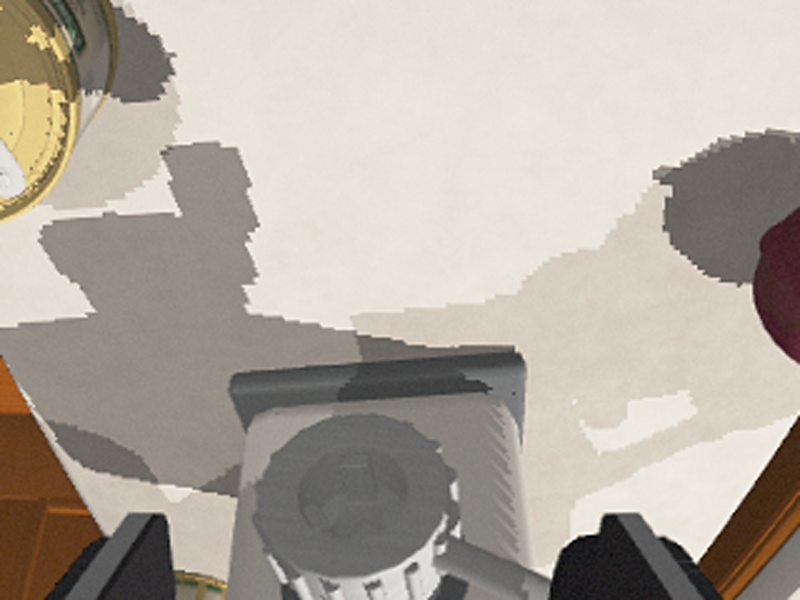

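View pics/m35.png

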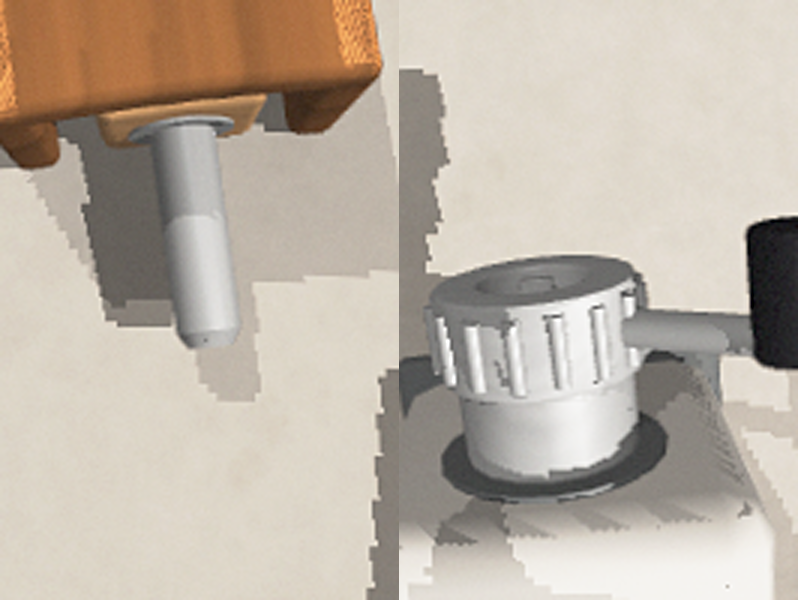

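```bash
python3 - <<'E'
from h import *
w4=lambda u,v:("w4",100+u/2.5,30+v/2.5)
w5=lambda u,v:("w5",200+(u-399)/3,84+v/3)
w3=lambda u,v:("w3",202+u/3,v/3)
w2=lambda u,v:("w2",u*.64,v*.64); w1=lambda u,v:("w1",u*.64,v*.64)
print("mouth",tri(w4(353,493),w5(533,281)),tri(w4(353,493),w5(533,281),w1(423,357)))
for q in(w4(353,493),w5(533,281)):print(onz(*q,.09))
def yaw(a,b,z):
    p=onz(*a,z);q=onz(*b,z);d=q-p;return np.round(p,4),np.round(q,4),np.degrees(np.arctan2(d[1],d[0]))
for z in(0,.01,.02):print("base",yaw(w4(232,380),w4(522,352),z))
print("rim w5",yaw(w5(428,303),w5(643,268),.09)); print("bore w5",yaw(w5(475,290),w5(592,273),.09))
print("rim w4",yaw(w4(257,508),w4(457,474),.09))
print("knob w1",yaw(w1(497,353),w1(498.5,383),.117))
# shank
for z in(.018,.02,.022):
  print("tipL",onz(*w3(180,345),z),"tipR",onz(*w3(238,340),z))
print("shank axis",yaw(w3(186,132),w3(208,335),.02),yaw(w2(432,122),w2(437.5,183),.02))
print("tunnel front",yaw(w3(0,122),w3(381,66),.062))
print("tri tip",tri(w3(208,343),w2(437.5,184)))
E
```

```text
mouth (array([ 0.5020616 , -0.15364469,  0.09196685]), [np.float64(0.00019558423137316098), np.float64(0.00019558423137311446)]) (array([ 0.50237908, -0.1528737 ,  0.09232152]), [np.float64(0.00014004709341261287), np.float64(0.0008278457388255014), np.float64(0.0009459568227013513)])
[ 0.50211602 -0.15678579  0.09      ]
[ 0.50180543 -0.15411314  0.09      ]
base (array([ 0.4475, -0.2124,  0.    ]), array([ 0.5666, -0.1955,  0.    ]), np.float64(8.099784235410144))
base (array([ 0.4506, -0.2009,  0.01  ]), array([ 0.5638, -0.1848,  0.01  ]), np.float64(8.099784235410144))
base (array([ 0.4537, -0.1893,  0.02  ]), array([ 0.561, -0.174,  0.02 ]), np.float64(8.099784235410135))
rim w5 (array([ 0.4736, -0.1601,  0.09  ]), array([ 0.5309, -0.1505,  0.09  ]), np.float64(9.504813182792887))
bore w5 (array([ 0.4863, -0.1566,  0.09  ]), array([ 0.5174, -0.1519,  0.09  ]), np.float64(8.482665236861317))
rim w4 (array([ 0.4737, -0.1655,  0.09  ]), array([ 0.5306, -0.1473,  0.09  ]), np.float64(17.719278259665508))
knob w1 (array([ 0.5624, -0.1386,  0.117 ]), array([ 0.566 , -0.1663,  0.117 ]), np.float64(-82.63866923221752))
tipL [0.52735794 0.154501   0.018     ] tipR [0.54178205 0.15589853 0.018     ]
tipL [0.52729536 0.15455106 0.02      ] tipR [0.54159028 0.15593608 0.02      ]
tipL [0.52723278 0.15460112 0.022     ] tipR [0.54139852 0.15597363 0.022     ]
shank axis (array([0.5287, 0.2082, 0.02  ]), array([0.5342, 0.1571, 0.02  ]), np.float64(-83.93404037393802)) (array([0.5296, 0.2072, 0.02  ]), array([0.5346, 0.1553, 0.02  ]), np.float64(-84.48029399502397))
tunnel front (array([0.4901, 0.202 , 0.062 ]), array([0.567 , 0.2155, 0.062 ]), np.float64(9.910447710871923))
tri tip (array([0.53278964, 0.15540044, 0.04108885]), [np.float64(0.00018906292267130957), np.float64(0.00018906292267134914)])
```

```bash
python3 - <<'E'
from h import *
o=ori(np.radians(6)); rv=o.as_rotvec()
g=np.array([.5345,.1555])+.025*np.array([-.1045,.9945])
bot.command_gripper(.6)
bot.move_ptp([g[0],g[1],.14],rv)
bot.servo_line([g[0],g[1],.006],v=.12)
print(bot.read_tcp_pos(),bot.read_wrist_force(),bot.read_q())
bot.command_gripper(0); print("w",bot.read_grip_width(),bot.read_finger_force(),bot.read_tcp_pos())
a=np.radians(-80.1);p=g+.152*np.array([np.cos(a),np.sin(a)])
h=g+.04*(p-g)/.152
bot.servo_line([h[0],h[1],.0065],v=.06); print(bot.read_wrist_force())
bot.servo_line([p[0],p[1],.0065],v=.1)
print(bot.read_tcp_pos(),bot.read_wrist_force(),bot.read_grip_width(),bot.read_t())
bot.servo_line([p[0],p[1],.0062],v=.02)
bot.command_gripper(.5)
bot.servo_line([p[0],p[1],.10],v=.15)
c=p+.03*np.array([-.1045,.9945])
camgo([c[0],c[1]+.02,.28],o);look("wrist","w6",(100,30,420,270),2.5);print(bot.read_t())
E
```

```text
[0.53278698 0.18060549 0.00688952] [0.11638761 1.30440542 0.4173497 ] [2.82550079e-01 2.93942298e-01 2.02753810e+00 3.85140599e-07
 8.18355606e-01 1.77853441e-01]
w 0.16214324697560656 58.27191889286041 [0.53221635 0.1804753  0.00668001]
[-0.07963097 -2.90971339  5.45529281]
[0.55806704 0.02997627 0.00668038] [-1.48103213 -1.50617628  4.34345497] 0.1646164822023526 11.1417
12.8917
```

View pics/w6.png

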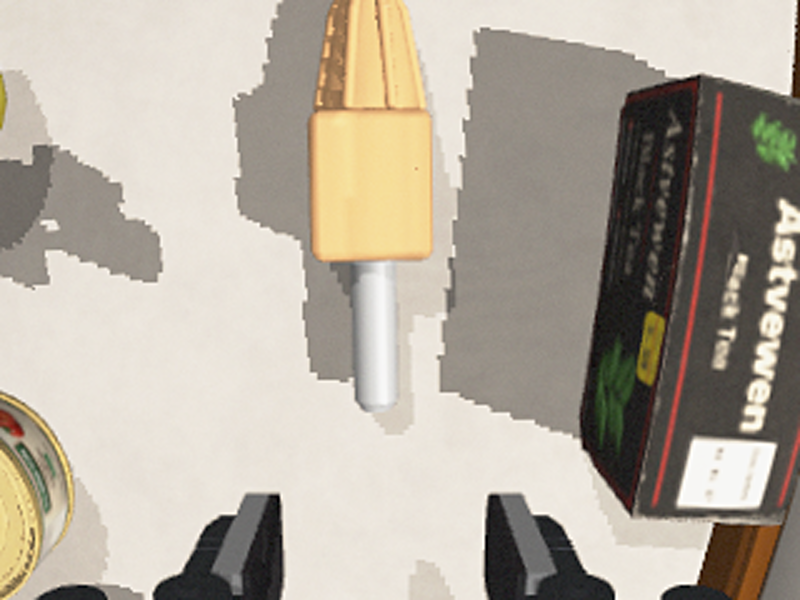

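```bash
python3 - <<'E'
from h import *
q=lambda u,v,z:onz("w6",100+u/2.5,30+v/2.5,z)[:2]
L=(q(312,185,.04)+0);Rr=q(432,185,.04);print("barrel L,R",L,Rr,(L+Rr)/2,np.linalg.norm(L-Rr))
f=q(372,110,.04);n=q(372,259,.04);d=n-f;print("barrel len",f,n,np.linalg.norm(d),np.degrees(np.arctan2(d[1],d[0])),"mid",(f+n)/2)
print("tip",q(376,408,.02),"root",q(372,262,.025))
a=q(372,262,.022);b=q(377,405,.022);d=b-a;print("shank ang",np.degrees(np.arctan2(d[1],d[0])))
print(bot.read_tcp_pos())
p=np.array([0.55806704,0.02997627]);u=np.array([-.1045,.9945])
print("expected tip",p-.025*u,"axis lateral bias (across):",np.dot(q(376,405,.02)-p,[u[1],-u[0]]),np.dot((f+n)/2-p,[u[1],-u[0]]))
E
```

```text
barrel L,R [0.53226085 0.08139773] [0.57043478 0.08529993] [0.55134781 0.08334883] 0.038372858882240145
barrel len [0.54885434 0.10744774] [0.55384802 0.05933748] 0.04836872821533151 -84.07411368755416 mid [0.55135118 0.08339261]
tip [0.56073017 0.00367863] root [0.55389863 0.05696587]
shank ang -82.17825467455106
[0.56183841 0.01264401 0.1353986 ]
expected tip [0.56067954 0.00511377] axis lateral bias (across): -9.663701871706924e-05 -0.0010969124151958944
```

```bash
cat >> h.py <<'E'
bd=np.array([np.cos(np.radians(-81.7)),np.sin(np.radians(-81.7)),0]); MO=np.array([.5022,-.1548,.09])
ZG=.0045
def tcp_for(depth,dx=0,dz=0): # tip depth past the mouth
    lat=np.array([-bd[1],bd[0],0])
    return MO+(depth-.086)*bd+lat*dx+np.array([0,0,dz+ZG-.02])
E
python3 - <<'E'
from h import *
o=ori(np.radians(6)); rv=o.as_rotvec()
c=np.array([.5514,.0834])+.006*np.array([-.1045,.9945])
bot.command_gripper(.85)
bot.move_ptp([c[0],c[1],.10],rv)
bot.servo_line([c[0],c[1],ZG],v=.12); print(bot.read_wrist_force())
bot.command_gripper(0);print("w",bot.read_grip_width(),bot.read_tcp_pos(),bot.read_finger_force())
f0=None
bot.servo_line([c[0],c[1],ZG+.07],v=.12);print(bot.read_tcp_pos())
o2=ori(np.radians(8.3)).as_rotvec()
bot.servo_line(list(tcp_for(-.02)),o2,v=.15)
bot.sleep(.2);f0=np.array(bot.read_wrist_force());print("f0",f0,bot.read_tcp_pos(),tcp_for(-.02),bot.read_t())
look("side","s7",(230,150,390,270),5)
for d in (-.005,.003,.008,.013,.018):
    bot.servo_line(list(tcp_for(d)),v=.06);f=np.array(bot.read_wrist_force())-f0;print(d,np.round(f,1),np.round(bot.read_ft_torque(),2))
    if np.linalg.norm(f)>12:break
print(bot.read_t())
E
```

```text
[ 0.45958394 -0.04218818  0.86682627]
w 0.4588932829615257 [0.55191145 0.08955483 0.00564832] 61.80685758590698
[0.54995074 0.08926985 0.0737551 ]
f0 [ 0.35900975 -0.9518943  -2.3638747 ] [ 0.48720634 -0.04932916  0.07449711] [ 0.48689824 -0.04991027  0.0745    ] 17.175
-0.005 [-1.2  0.4  0.4] [-0.03  0.04 -0.  ]
0.003 [-1.2  1.2  0.8] [-0.   -0.04  0.02]
0.008 [-0.1  0.9  0.6] [-0.03  0.02  0.05]
0.013 [-0.3  0.9  1.3] [ 0.03 -0.01 -0.01]
0.018 [-1.2  1.1  0.8] [ 0.03 -0.01  0.03]
18.6583
```

```bash
python3 - <<'E'
from h import *
f0=np.array([.36,-.95,-2.36])
for d in (.023,.028,.033,.038,.042,.045,.047,.048,.049,.050,.051,.052,.053,.054,.055,.056):
    bot.servo_line(list(tcp_for(d)),v=.05);f=np.array(bot.read_wrist_force())-f0
    print(d,np.round(f,1),np.round(bot.read_ft_torque(),2))
    if np.linalg.norm(f)>15:break
bot.sleep(.2);print(np.array(bot.read_wrist_force())-f0,bot.read_tcp_pos(),tcp_for(d),bot.read_t())
look("wrist","w8",(100,150,420,384),2.5)
look("scene","s8",(250,120,370,210),6.6)
E
```

```text
0.023 [-1.5  0.6 -0. ] [ 0.03 -0.06  0.02]
0.028 [0.2 0.8 1.6] [ 0.02 -0.01  0.01]
0.033 [-0.4  0.   1.1] [-0.12  0.08  0.04]
0.038 [-1.2  0.6  1.2] [-0.19  0.13 -0.11]
0.042 [-3.   0.   2.5] [-0.26  0.27 -0.15]
0.045 [-2.8  1.2  2.5] [-0.14  0.4  -0.19]
0.047 [-3.3  2.2  3.4] [ 0.02  0.47 -0.22]
0.048 [-4.7  3.6  3.1] [ 0.22  0.62 -0.25]
0.049 [-4.6  7.1  4.8] [ 0.71  0.57 -0.24]
0.05 [-5.  10.7  6.8] [ 1.17  0.68 -0.26]
0.051 [-5.3 15.   8.7] [ 1.63  0.63 -0.23]
[-4.95770138 14.35274109  8.05176592] [ 0.49646112 -0.11711474  0.07451213] [ 0.49714753 -0.1201666   0.0745    ] 21.6083
```

```bash
python3 - <<'E'
from h import *
f0=np.array([.36,-.95,-2.36])
for d,dx,dz in ((.051,-.001,.0015),(.053,-.001,.0015),(.055,-.001,.0015)):
    bot.servo_line(list(tcp_for(d,dx,dz)),v=.05);bot.sleep(.1)
    p=np.array(bot.read_tcp_pos());print(d,np.round(np.array(bot.read_wrist_force())-f0,1),p,"depth",(p-MO)@bd+.086,bot.read_grip_width())
look("wrist","w9",(100,150,420,384),2.5)
look("scene","s9",(250,120,370,210),6.6)
a=cv2.imread("pics/w9.png");b=cv2.imread("pics/s9.png")
cv2.imwrite("pics/m9.png",np.vstack([cv2.resize(a,(533,300)),cv2.resize(b,(533,300))]))
print(a.shape,b.shape,bot.read_t())
E
```

```text
0.051 [-0.6 13.   0.2] [ 0.49620421 -0.11719237  0.07520161] depth 0.047920749256913066 0.461062377949027
0.053 [-1.1 20.9  3.3] [ 0.49624148 -0.11724432  0.07526697] depth 0.047977536657813916 0.45518814987513734
0.055 [-0.4 29.   6. ] [ 0.49626082 -0.11728253  0.07534783] depth 0.04801813821897822 0.4581530752233957
(585, 800, 3) (594, 792, 3) 22.8583
```

View pics/m9.png

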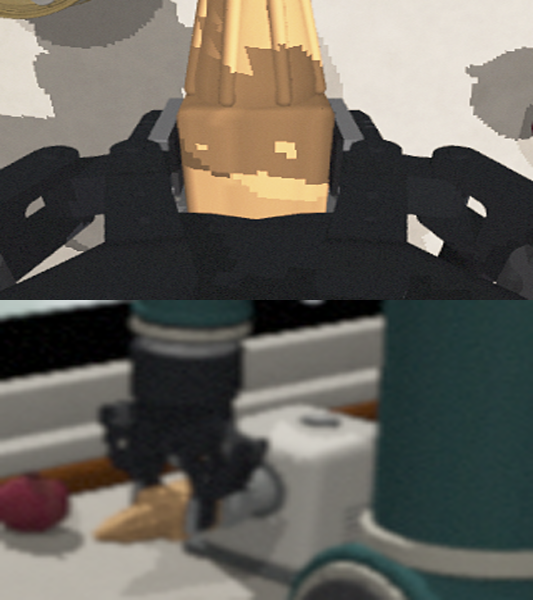

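```bash
python3 - <<'E'
from h import *
o2=ori(np.radians(8.3)); p=np.array(bot.read_tcp_pos())
bot.servo_line(list(p-np.array([0,0,.001])),v=.05);bot.sleep(.1);print(bot.read_wrist_force(),bot.read_grip_width())
for w in(.5,.56,.7):bot.command_gripper(w)
p=np.array(bot.read_tcp_pos());print(p,bot.read_grip_width())
bot.servo_line([p[0],p[1],.21],v=.15)
camgo([.51,-.07,.33],o2);look("wrist","w10",(140,60,380,240),800/240);print(bot.read_t(),bot.read_wrist_force())
E
```

```text
[-1.99116876  5.19997029  2.04308795] 0.45847504550685225
[ 0.49625753 -0.11733844  0.07432032] 0.7004323357956821
25.3583 [-0.71236777  0.35000509 -1.15382416]
```

View pics/w10.png

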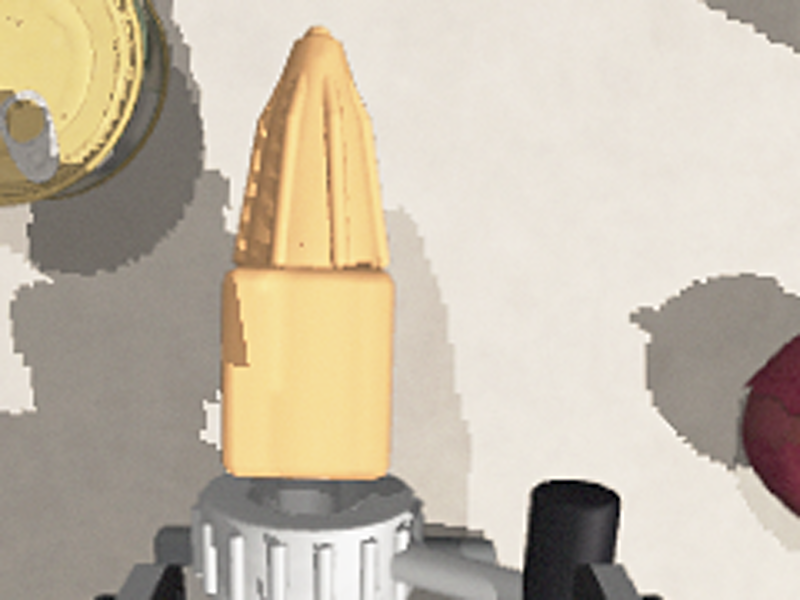

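```bash
cat >> h.py <<'E'
M2=np.array([.5014,-.1529,.09]);lat=np.array([-bd[1],bd[0],0])
def kp(th,ax): # knob centre at nut angle th, ax = metres in front of mouth
    f=np.radians(70)-th
    return M2-ax*bd+.07*np.sin(f)*lat+np.array([0,0,.07*np.cos(f)])
E
python3 - <<'E'
from h import *
from scipy.optimize import least_squares
obs=[("w10",140+575/(10/3),60+497/(10/3))]
for th in np.arange(0,.35,.05):
    print(th,project("w10",kp(th,.018)),"w1c",project("w1",kp(th,.002)))
print(obs,"w1 obs",498*.64,368*.64)
for x in(.06,.1,.15,.2):print(kp(x,.012))
E
```

```text
0.0 [316.2566485  194.55435659] w1c [320.26560812 226.9433449 ]
0.05 [315.44694587 195.80119515] w1c [319.82670472 228.07583394]
0.1 [314.38186386 197.05817314] w1c [319.24671819 229.22451987]
0.15000000000000002 [313.05317117 198.32159188] w1c [318.52380748 230.38630579]
0.2 [311.45327535 199.58736788] w1c [317.65658063 231.55787772]
0.25 [309.57540881 200.85101763] w1c [316.64414399 232.73570753]
0.30000000000000004 [307.41383584 202.10764759] w1c [315.4861519  233.91605893]
[('w10', 312.5, 209.1)] w1 obs 318.72 235.52
[ 0.56321952 -0.13175449  0.11784267]
[ 0.56206694 -0.13192263  0.12038869]
[ 0.56048606 -0.13215325  0.12350239]
[ 0.55875317 -0.13240606  0.12653234]
```

```bash
python3 - <<'E'
from h import *
from scipy.optimize import least_squares
T=np.linspace(0,2*np.pi,73)
def circ(c,r,l):return [c+r*(np.cos(t)*l+np.sin(t)*np.array([0,0,1])) for t in T]
ob=[("w10","rim","cmin",197.6),("w10","rim","cmax",266),("w10","kf","cmin",299.3),("w10","kf","cmax",326),("w10","kf","rmin",204),
("w5","rim","cmin",209.7),("w5","rim","cmax",282),("w5","rim","rmin",168.7),("w5","kf","rmin",156.3),
("w4","rim","cmin",202.8),("w4","rim","cmax",283.2),("w4","rim","rmin",196),("w4","rim","rmax",258),
("w1","kf","rmin",222),("w1","kf","cmin",311),("w1","kf","cmax",326.4),("w1","kb","rmax",248.3),("w1","rim","rmin",221.4)]
def res(p,fa=None):
    x,y,z,yaw,th,r,fa=p
    b=np.array([np.sin(yaw),-np.cos(yaw),0]);l=np.array([np.cos(yaw),np.sin(yaw),0]);m=np.array([x,y,z]);f=np.radians(70)-th
    k=m+.07*(np.sin(f)*l+np.cos(f)*np.array([0,0,1]))
    C={"rim":circ(m,r,l),"kf":circ(k-fa*b,.01,l),"kb":circ(k-(fa-.032)*b,.01,l)}
    out=[]
    for fn,n,w,v in ob:
        q=np.array([project(fn,P) for P in C[n]]);a=q[:,0 if w[0]=="c" else 1]
        out.append((a.min() if "min" in w else a.max())-v)
    return np.array(out+[(z-.09)/.001,(r-.027)/.001])
s=least_squares(res,[.5014,-.1529,.09,np.radians(8.3),.15,.027,.018],loss="soft_l1",x_scale=[.01,.01,.01,.1,.1,.01,.01])
print(np.round(s.x,4),np.degrees(s.x[3]));print([(o[0],o[1],o[2],round(e,1)) for o,e in zip(ob,res(s.x))])
print("gap w10: nearest barrel edge at z=.11:",onz("w10",140+310/(10/3),60+475/(10/3),.108),"cmd barrel end",np.array([.4963,-.1173,0])+.031*bd)
E
```

```text
[ 0.5025 -0.1542  0.0899  0.1306  0.1793  0.0281  0.0135] 7.482227259275105
[('w10', 'rim', 'cmin', np.float64(2.4)), ('w10', 'rim', 'cmax', np.float64(0.4)), ('w10', 'kf', 'cmin', np.float64(0.1)), ('w10', 'kf', 'cmax', np.float64(0.6)), ('w10', 'kf', 'rmin', np.float64(-0.5)), ('w5', 'rim', 'cmin', np.float64(0.8)), ('w5', 'rim', 'cmax', np.float64(-1.2)), ('w5', 'rim', 'rmin', np.float64(0.4)), ('w5', 'kf', 'rmin', np.float64(0.4)), ('w4', 'rim', 'cmin', np.float64(-0.4)), ('w4', 'rim', 'cmax', np.float64(-1.1)), ('w4', 'rim', 'rmin', np.float64(-2.7)), ('w4', 'rim', 'rmax', np.float64(3.7)), ('w1', 'kf', 'rmin', np.float64(-0.9)), ('w1', 'kf', 'cmin', np.float64(-0.6)), ('w1', 'kf', 'cmax', np.float64(-0.1)), ('w1', 'kb', 'rmax', np.float64(2.2)), ('w1', 'rim', 'rmin', np.float64(-0.3))]
gap w10: nearest barrel edge at z=.11: [ 0.50217376 -0.14296599  0.108     ] cmd barrel end [ 0.50077504 -0.1479753   0.        ]
```

```bash
python3 - <<'E'
from h import *
M=np.array([.5020,-.1535,.09])
print("head tip",[ (M-onz("w10",140+318/(10/3),60+28/(10/3),z))@bd for z in(.075,.08,.085,.09)])
rv=ori(np.radians(8)).as_rotvec()
bot.command_gripper(0)
P=lambda ax,z:list(M-ax*bd+[0,0,z-.09])
bot.move_ptp(P(.155,.16),rv);bot.servo_line(P(.155,.062),v=.15);bot.sleep(.15)
f0=np.array(bot.read_wrist_force())
for ax in np.arange(.142,.112,-.002):
    bot.servo_line(P(ax,.062),v=.05);f=np.array(bot.read_wrist_force())-f0
    p=np.array(bot.read_tcp_pos());print(round(ax,3),np.round(f,1),"act",round((M-p)@bd,4))
    if f[1]>12:break
bot.servo_line(P(.155,.062),v=.15);bot.servo_line(P(.155,.2),v=.2)
look("side","s11",(230,150,390,270),5);print(bot.read_t())
E
```

```text
head tip [np.float64(0.11645850567973802), np.float64(0.11578216246110372), np.float64(0.11510581924246938), np.float64(0.11442947602383505)]
0.142 [0.3 0.5 0.3] act 0.1416
0.14 [ 0.1  0.5 -0.7] act 0.14
0.138 [ 0.4  0.2 -0.9] act 0.138
0.136 [-0.3  0.4  0.3] act 0.1359
0.134 [ 0.8 -0.5  0.6] act 0.1339
0.132 [-0.8  0.2  0.1] act 0.1319
0.13 [ 1.1  0.8 -0.3] act 0.1299
0.128 [0.4 0.6 0.1] act 0.1279
0.126 [ 0.5  3.2 -0.9] act 0.1262
0.124 [-0.4  8.4 -0.5] act 0.1255
0.122 [-1.3 13.7 -0.4] act 0.1251
31.7
```

```bash
python3 - <<'E'
import h
from h import *
h.M2=np.array([.5020,-.1535,.09])
rv=ori(np.radians(8)).as_rotvec(); off=np.array([0,0,-.014])
bot.command_gripper(.40)
s=kp(.165,.010)+off
bot.move_ptp(list(s+[0,0,.08]),rv);bot.servo_line(list(s),v=.1);bot.sleep(.15)
f0=np.array(bot.read_wrist_force());print("f0",f0,bot.read_tcp_pos(),s)
bot.command_gripper(.26);print(bot.read_grip_width(),bot.read_finger_force(),np.array(bot.read_wrist_force())-f0,bot.read_t())
for th in np.arange(.3,1.06,.15):
    bot.servo_line(list(kp(th,.010)+off),v=.08);f=np.array(bot.read_wrist_force())-f0
    print(round(th,2),np.round(f,1),np.round(np.array(bot.read_tcp_pos())-kp(th,.01)-off,4))
    if np.linalg.norm(f)>30:break
look("wrist","w12",(140,180,380,360),800/240);print(bot.read_t())
E
```

```text
f0 [ 0.14852126 -0.28544067 -0.11151365] [ 0.56165185 -0.13504968  0.1114757 ] [ 0.56087068 -0.13480585  0.11042052]
0.2567829359892347 0.0 [-1.04708328 -0.04149405  0.04139373] 34.175
0.3 [1.5 0.6 0.2] [ 0.0003 -0.0002  0.0008]
0.45 [3.6 0.7 2.1] [ 0.0009 -0.0001  0.0008]
0.6 [5.7 1.6 3.8] [ 0.0017 -0.0001  0.0011]
0.75 [5.8 1.2 3.2] [ 0.0019 -0.0003  0.0011]
0.9 [4.9 0.1 2. ] [ 0.0007 -0.0002  0.0003]
1.05 [2.8 0.5 1.8] [-0.0007  0.     -0.0008]
35.9083
```

View pics/w12.png

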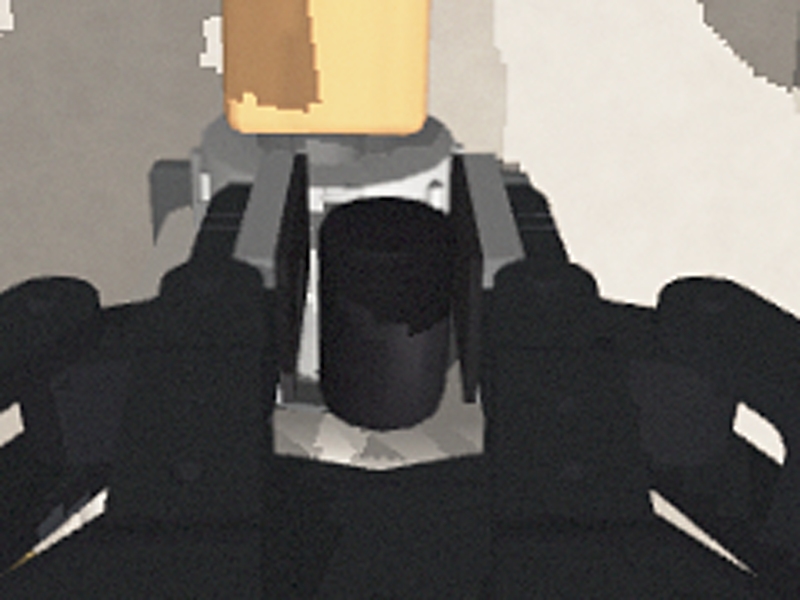

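```bash
python3 - <<'E'
import h
from h import *
h.M2=np.array([.5020,-.1535,.09])
off=np.array([0,0,-.014]);f0=np.array([.15,-.29,-.11])
for th in list(np.arange(1.15,1.50,.1))+list(np.arange(1.5,1.70,.025)):
    bot.servo_line(list(kp(th,.010)+off),v=.06);bot.sleep(.05);f=np.array(bot.read_wrist_force())-f0
    p=np.array(bot.read_tcp_pos());d=p-off-h.M2
    print(round(th,3),np.round(f,1),"act th",round(np.radians(70)-np.arctan2(d@lat,d[2]),3),bot.read_finger_force())
    if np.hypot(f[0],f[2])>20:break
print(bot.read_t())
E
```

```text
1.15 [ 2.  -0.2  1.9] act th 1.157 0.9075635857880116
1.25 [1.5 2.1 1. ] act th 1.254 1.0598352178931236
1.35 [2.1 2.  2.5] act th 1.349 1.4008575305342674
1.45 [3.2 1.6 2.6] act th 1.446 1.7908919602632523
1.5 [4.5 1.6 4.1] act th 1.491 2.428905889391899
1.525 [4.9 1.4 4.2] act th 1.515 2.5671306252479553
1.55 [4.3 1.7 3.4] act th 1.539 2.5914307683706284
1.575 [5.1 1.4 3.7] act th 1.563 2.6891637593507767
1.6 [5.4 1.7 3.9] act th 1.578 3.4028003364801407
1.625 [10.   3.9  3.4] act th 1.579 5.0946468114852905
1.65 [13.4  5.1  4.2] act th 1.58 6.744954586029053
1.675 [15.6  6.6  5.2] act th 1.581 8.349007666110992
39.575
```

```bash
python3 - <<'E'
import h
from h import *
h.M2=np.array([.5020,-.1535,.09])
off=np.array([0,0,-.014])
bot.servo_line(list(kp(1.57,.010)+off),v=.06)
bot.command_gripper(.42)
p=np.array(bot.read_tcp_pos());bot.servo_line([p[0],p[1],.28],v=.15);bot.sleep(.3)
camgo([.51,-.07,.33],ori(np.radians(8.3)));look("wrist","w13")
# dark knob check and reamer position by colour, compared with w10
a=np.load("pics/w13.npz")["pixels"].astype(int);b=np.load("pics/w10.npz")["pixels"].astype(int)
for n,i in(("before",b),("after",a)):
    m=(i[...,0]>150)&(i[...,0]-i[...,2]>60);m[:,:195]=0;m[:,270:]=0;m[:60]=0;m[230:]=0
    y,x=np.nonzero(m);print(n,x.min(),x.max(),y.min(),y.max(),x.mean(),y.mean())
print("pred knob th1.57",project("w13",kp(1.57,.0135)))
c=project("w13",kp(1.57,.005)).astype(int);print(a[c[1]-6:c[1]+7:4,c[0]-28:c[0]+29:4].sum(2)//3)
print(bot.read_t(),bot.read_wrist_force(),bot.read_tcp_pos())
E
```

```text
before 207 257 68 203 232.89914720059326 146.2573229514275
after 205 256 68 205 231.30940728656878 146.9168026101142
pred knob th1.57 [186.70679038 219.48985591]
[[142 146 146 144 146 146 147  85  25  31  36  35  35  35  43]
 [143 145 145 144 143 150 145  83  23  33  36  71 111 111  36]
 [144 138 145 141 146 146 145  83  20  30  42 112 109 111  38]
 [147 148 146 145 146 142 143 132  52  36  33 111 111  75  25]]
42.0583 [ 0.53241031 -0.00731883  0.68695675] [ 0.52021113 -0.13761533  0.18731529]
```

```bash
python3 - <<'E'
import h
from h import *
h.M2=np.array([.5020,-.1535,.09])
p=np.array(bot.read_tcp_pos());bot.servo_line([p[0],p[1],.30],v=.2)
camgo([.50,.0,.42],ori(np.radians(8.3)));look("wrist","w14")
a=np.load("pics/w14.npz")["pixels"].astype(int).sum(2)//3
for t in(1.2,1.3,1.57):print(t,project("w14",kp(t,.0135)),project("w14",kp(t,-.018)))
c=project("w14",kp(1.57,-.002)).astype(int);print(c);print(a[c[1]-14:c[1]+18:4,c[0]-30:c[0]+41:3])
print(bot.read_t(),bot.read_wrist_force())
E
```

```text
1.2 [236.88914058 256.69959647] [237.52861908 283.25149882]
1.3 [229.78582259 256.49724995] [230.74195635 283.0211173 ]
1.57 [211.73403818 254.2081416 ] [213.44783687 280.46282773]
[212 267]
[[114  35  33  35  75 109 109 110  94  41  34  30  42  23  27  25  23 161
  226 229 233 244 241 232]
 [ 30  34  40  35 111 111 105 110  29  28  27  36  45  22  29  31  21  27
  128 216 202 233 239 232]
 [ 39  37  32  36  35  39  86  99  43  24  27  33  44  43  46  47  54  39
  165 219 205 233 223 231]
 [ 44  43  42  35  37  37  33 103  40  39  30  46  48  46  48  50  50  43
  204 215 203 233 225 228]
 [ 39  38  34  39  35  41  39  26  35  32  31  40  45  38  48  51  56  36
  192 208 225 230 220 219]
 [ 39  41  35  41  39  38  36  37  34  33  26  40  39  39  47  52  49  38
  188 201 221 229 219 225]
 [ 34  33  37  40  40  32  38  34  34  41  44  40  35  41  51  57  52  36
  196 214 220 225 220 226]
 [ 39  41  46  41  38  41  36  37  37  37  39  46  36  40  45  53  46  36
  124  94 101 101  73  71]]
43.225 [ 0.38424326 -0.88279692  0.01027319]
```

```bash
python3 - <<'E'
import h
from h import *
h.M2=np.array([.5020,-.1535,.09])
bot.command_gripper(1.0)
camgo([.49,-.12,.40],ori(np.radians(8.3)));look("wrist","w15")
a=np.load("pics/w15.npz")["pixels"].astype(int).max(2)
m=(a<75).astype(np.uint8)
n,l,s,c=cv2.connectedComponentsWithStats(m)
for i in range(1,n):
    if s[i,4]>150:print(s[i],c[i].round(1))
for t in(1.2,1.3,1.4,1.5,1.57):print(t,project("w15",kp(t,.0155)),project("w15",kp(t,-.016)))
e=onz
print(bot.read_t())
E
```

```text
[    0     0   512   384 53364] [300.1 302.5]
[508   0   4  60 213] [509.7  30.3]
[  84    3   76  109 4965] [124.5  63.2]
[  0  13  28  68 974] [ 8.7 46.9]
[ 52  46  45  40 952] [70.2 64.6]
[237 132  26  41 927] [249.4 151.3]
[230 181  58  13 196] [260.2 189. ]
1.2 [265.31316187 132.07021642] [265.05803375 170.2424385 ]
1.3 [256.61519994 132.02925263] [256.57004559 170.19021209]
1.4 [248.00904749 131.95050551] [248.17072864 169.97283315]
1.5 [239.66577779 131.83437819] [240.02401241 169.59584089]
1.57 [234.06693058 131.73089362] [234.55326605 169.24192777]
44.375
```

```bash
python3 - <<'E'
import h
from h import *
h.M2=np.array([.5020,-.1535,.09])
rv=ori(np.radians(8)).as_rotvec();off=np.array([0,0,-.014])
bot.command_gripper(.5)
s=kp(1.47,.010)+off
bot.move_ptp(list(s+[0,0,.06]),rv);bot.servo_line(list(s),v=.12);bot.sleep(.1)
f0=np.array(bot.read_wrist_force())
bot.command_gripper(.26)
print("closed",bot.read_grip_width(),np.array(bot.read_wrist_force())-f0,bot.read_finger_force())
for th in (1.5,1.54,1.58,1.61,1.64):
    bot.servo_line(list(kp(th,.010)+off),v=.06);bot.sleep(.05);f=np.array(bot.read_wrist_force())-f0
    d=np.array(bot.read_tcp_pos())-off-h.M2
    print(th,np.round(f,1),"act",round(np.radians(70)-np.arctan2(d@lat,d[2]),3),"lat",round(d@lat,4),bot.read_grip_width())
    if f[0]>15:break
bot.servo_line(list(kp(1.6,.010)+off),v=.06)
bot.command_gripper(.6)
p=np.array(bot.read_tcp_pos());bot.servo_line([p[0],p[1],p[2]+.1],v=.2)
bot.command_gripper(1.0)
camgo([.49,-.12,.40],ori(np.radians(8.3)));bot.sleep(.1);look("wrist","w16")
a=np.load("pics/w16.npz")["pixels"].astype(int).max(2)
n,l,s,c=cv2.connectedComponentsWithStats((a<75).astype(np.uint8))
for i in range(1,n):
    if 600<s[i,4]<1500:print(s[i],c[i].round(1))
print(project("w16",kp(1.4,.0)),project("w16",kp(1.55,.0)),bot.read_t())
E
```

```text
closed 0.2638856127871037 [4.28945462 1.50608191 0.75962443] 2.5809594243764877
1.5 [3.2 2.  3.1] act 1.455 lat -0.0165 0.26010071944227753
1.54 [3.9 1.8 4.1] act 1.494 lat -0.0192 0.2588877797932461
1.58 [4.  2.1 2.9] act 1.533 lat -0.0218 0.2565191493156182
1.61 [3.1 2.5 4.2] act 1.561 lat -0.0237 0.25665571082299704
1.64 [6.5 3.7 5.3] act 1.573 lat -0.0244 0.2589893936300863
[   0   13   28   68 1026] [ 9.  47.2]
[ 52  46  46  39 943] [70.3 64.4]
[236 133  26  41 925] [248.8 152.5]
[248.31455931 152.05154725] [236.07119027 151.60774932] 50.0167
```

```bash
python3 - <<'E'
from h import *
bot.sleep(2);look("wrist","w17")
a=np.load("pics/w17.npz")["pixels"].astype(int);n,l,s,c=cv2.connectedComponentsWithStats((a.max(2)<75).astype(np.uint8))
print([c[i].round(1) for i in range(1,n) if 600<s[i,4]<1500],bot.read_t())
bot.finish_job()
E
```

```text
[array([10. , 47.8]), array([70., 64.]), array([248.1, 151.7])] 52.0667
the job is handed in; nothing more can be done
```

I drew the reamer out, set its shank home in the collet and swung the nut lever to its stop. After release the lever sprang back to about 1.39 rad, past the 1.3 tight mark, and stayed there; I let go and handed the job in at 52 s, result not reported.

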